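Stow mortar test bars in the curing rack

TASK

Finish stowing the three mortar test bars in the steel curing rack, side by side, one in each lane: one was left part-way in the middle lane, two still lie on the bench. Bars only go in endwise: with the nose between the guides, slide each under the hold-down bars and against the sprung pad at the end until the leaf catch springs up behind its tail. The stops were clamped by hand, not all at the same depth, so go by feel. The mortar is only a day old: set the bars down and push them home gently, without dropping or ramming them, and leave the other things on the bench where they are.

Things in the scene. Friction and masses are not known exactly. Their poses are not given: they have to be found in the camera images.
- rack: plain steel curing rack, fixed, 290 long (plus 32 for stop screws) x 164 x 62 high. Origin: bench level under its middle; x = the way in, y across, z up. A flat plate (top at z = 12 mm) carries three lanes along x at y = -50, 0, +50 mm; from x = -145 to -17 it is a bare apron. Two 6 mm hold-down bars cross the lanes at x = +25 and +100, underside 44 mm above the plate
- lane0_mouth (a point): mouth of the lane at rack y = -50: on the plate, mid between the guide noses, rack x = -17. The lane is 44 mm wide between guides 6 mm thick and 30 mm high that run to x = +135; tapered noses give 2 mm more room on each side at the very mouth
- end0: clamping boss on the end plate of the lane at rack y = -50, origin at rack x = +139.5, 20 mm above the plate. It holds the lane's stop: a round rubber pad, 22 mm wide, for the bar's nose, sprung: it gives 5 mm under 2 to 6 N, then is hard. The stop is clamped by hand: the free pad's face is anywhere from rack x = +110.5 to +125.5
- catch0 (a joint): leaf catch of the lane at rack y = -50, 40 x 18 mm, let into the apron on the pad's strip: tip 158.5 mm and hinge 198.5 mm before the free pad face. 0 = up, tip 7 mm above the plate; about 0.17 rad = pressed flush under a bar (0.5 N at the tip). It springs up behind the bar's tail once the bar squeezes the pad by 2 mm or more
- lane1_mouth (a point): mouth of the lane at rack y = 0: on the plate, mid between the guide noses, rack x = -17. The lane is 44 mm wide between guides 6 mm thick and 30 mm high that run to x = +135; tapered noses give 2 mm more room on each side at the very mouth
- end1: clamping boss on the end plate of the lane at rack y = 0, origin at rack x = +139.5, 20 mm above the plate. It holds the lane's stop: a round rubber pad, 22 mm wide, for the bar's nose, sprung: it gives 5 mm under 2 to 6 N, then is hard. The stop is clamped by hand: the free pad's face is anywhere from rack x = +110.5 to +125.5
- catch1 (a joint): leaf catch of the lane at rack y = 0, 40 x 18 mm, let into the apron on the pad's strip: tip 158.5 mm and hinge 198.5 mm before the free pad face. 0 = up, tip 7 mm above the plate; about 0.17 rad = pressed flush under a bar (0.5 N at the tip). It springs up behind the bar's tail once the bar squeezes the pad by 2 mm or more
- lane2_mouth (a point): mouth of the lane at rack y = 50: on the plate, mid between the guide noses, rack x = -17. The lane is 44 mm wide between guides 6 mm thick and 30 mm high that run to x = +135; tapered noses give 2 mm more room on each side at the very mouth
- end2: clamping boss on the end plate of the lane at rack y = 50, origin at rack x = +139.5, 20 mm above the plate. It holds the lane's stop: a round rubber pad, 22 mm wide, for the bar's nose, sprung: it gives 5 mm under 2 to 6 N, then is hard. The stop is clamped by hand: the free pad's face is anywhere from rack x = +110.5 to +125.5
- catch2 (a joint): leaf catch of the lane at rack y = 50, 40 x 18 mm, let into the apron on the pad's strip: tip 158.5 mm and hinge 198.5 mm before the free pad face. 0 = up, tip 7 mm above the plate; about 0.17 rad = pressed flush under a bar (0.5 N at the tip). It springs up behind the bar's tail once the bar squeezes the pad by 2 mm or more
- bar_0: one of two like grey mortar test bars lying on the bench, 160 x 40 x 40 mm, about 0.55 kg. Origin: middle of the underside; x along its length, z up
- bar_2: one of two like grey mortar test bars lying on the bench, 160 x 40 x 40 mm, about 0.55 kg. Origin: middle of the underside; x along its length, z up
- bar_1: the third bar, like the others (160 x 40 x 40 mm, origin in the middle of the underside, x along it), left part-way in the middle lane (rack y = 0): its nose is between the guides, its tail still sticks out over the apron, 15 to 80 mm short of home, and it holds that lane's catch down
- alu_dish: small round aluminium dish, 65 mm wide, 18 high, a bystander; origin under its middle
- steel_cup: small steel cup, 54 mm wide, 42 high, a bystander; origin under its middle
- spanner: open spanner, 218 x 36 x 8 mm, a bystander; origin under its middle, x along it
- tape_roll: brown roll of tape lying flat, 100 mm wide, 45 high, a bystander; origin under its middle

How it is judged (in metres and radians):
At the end, for the whole second after the job is handed in: Each of the three lanes holds one bar: its origin at rack x = 29 to 56 mm, within 5 mm of the lane's middle and 4 mm of the plate's height, its length within 0.06 rad of the lane, all three catches up (below 0.04 rad), bars at rest (below 0.02 m/s) (((x of bar_0 in the frame of rack between 0.029 and 0.056 m and y of bar_0 in the frame of rack between -0.055 and -0.045 m and z of bar_0 in the frame of rack between 0.008 and 0.016 m and angle between the x axis of bar_0 and the x axis of rack, either way round below 0.06 rad) or (x of bar_1 in the frame of rack between 0.029 and 0.056 m and y of bar_1 in the frame of rack between -0.055 and -0.045 m and z of bar_1 in the frame of rack between 0.008 and 0.016 m and angle between the x axis of bar_1 and the x axis of rack, either way round below 0.06 rad) or (x of bar_2 in the frame of rack between 0.029 and 0.056 m and y of bar_2 in the frame of rack between -0.055 and -0.045 m and z of bar_2 in the frame of rack between 0.008 and 0.016 m and angle between the x axis of bar_2 and the x axis of rack, either way round below 0.06 rad)) and ((x of bar_0 in the frame of rack between 0.029 and 0.056 m and y of bar_0 in the frame of rack between -0.005 and 0.005 m and z of bar_0 in the frame of rack between 0.008 and 0.016 m and angle between the x axis of bar_0 and the x axis of rack, either way round below 0.06 rad) or (x of bar_1 in the frame of rack between 0.029 and 0.056 m and y of bar_1 in the frame of rack between -0.005 and 0.005 m and z of bar_1 in the frame of rack between 0.008 and 0.016 m and angle between the x axis of bar_1 and the x axis of rack, either way round below 0.06 rad) or (x of bar_2 in the frame of rack between 0.029 and 0.056 m and y of bar_2 in the frame of rack between -0.005 and 0.005 m and z of bar_2 in the frame of rack between 0.008 and 0.016 m and angle between the x axis of bar_2 and the x axis of rack, either way round below 0.06 rad)) and ((x of bar_0 in the frame of rack between 0.029 and 0.056 m and y of bar_0 in the frame of rack between 0.045 and 0.055 m and z of bar_0 in the frame of rack between 0.008 and 0.016 m and angle between the x axis of bar_0 and the x axis of rack, either way round below 0.06 rad) or (x of bar_1 in the frame of rack between 0.029 and 0.056 m and y of bar_1 in the frame of rack between 0.045 and 0.055 m and z of bar_1 in the frame of rack between 0.008 and 0.016 m and angle between the x axis of bar_1 and the x axis of rack, either way round below 0.06 rad) or (x of bar_2 in the frame of rack between 0.029 and 0.056 m and y of bar_2 in the frame of rack between 0.045 and 0.055 m and z of bar_2 in the frame of rack between 0.008 and 0.016 m and angle between the x axis of bar_2 and the x axis of rack, either way round below 0.06 rad)) and value of joint each of catch0, catch1, catch2 below 0.04 rad and linear speed of each of bar_0, bar_1, bar_2 below 0.02 m/s); the robot touches nothing.
It fails at once if a bar is dropped on or knocked against the rack (more than 150 N between them) (contact force between any of bar_0, bar_1, bar_2 and rack above 150 N).
It fails at once if a bar is rammed against the end of its lane (more than 40 N on its stop) (contact force between any of end0, end1, end2 and anything else above 40 N).
It fails at once if a bystander (dish, cup, spanner, tape roll) is shifted by more than 30 mm (distance of any of alu_dish, steel_cup, spanner, tape_roll from where it was at the start of the episode above 0.03 m).
It also fails if it takes over 72 s, if anything falls off the work surface, if the arm or the gripper's body presses on something with over 40 N, if the wrist force passes 120 N, or if a joint passes its speed limit or range.

ROBOT

A 6-joint arm with a two-finger parallel gripper is mounted at the origin on a cart in front of the work surface, level with it; the furniture and walls round the work are solid. World frame = base frame: x ahead of the robot, y to its left, z up, the work surface at z = 0. Lengths are in m, angles in degrees, forces in N, time in s.
With the tool pointing down it reaches from about 0.3 to 0.75 m from the base axis. Payload 8.5 kg.
Tool frame: the origin (TCP) lies at the very end of the fingers, on their centre line; the grasp point (between the pads) lies 19 mm behind it (env.tcp_to_grasp is the distance from the TCP to the grasp point, in m); z points along the fingers, y is the line along which they close (so a half turn about z gives the same grasp; the last joint's range is limited). The gripper opens to 85 mm and grips with 20 to 120 N. Pads are 22 mm wide; open, the fingers measure 114 mm over their backs; the gripper's body (76 mm by 85 mm) begins 54 mm behind the grasp point. The pads swing forward as they close: fully open they stand 13 mm farther back than shut.
Start: joints at [-80.174, 21.807, 74.336, -0, 83.858, -12.336], TCP at [0.207, -0.509, 0.231] pointing down, gripper open.
Joint ranges: [-178.18, 178.18], [-50.72, 133.34], [12.68, 142.11], [-81.47, 261.47], [9.98, 163.14], [-165.26, 165.26]. Speed limits (degrees/s): [136.94, 136.94, 180, 180, 180, 180].

INTERFACE

Orientations are given as a 3x3 rotation matrix whose columns are the frame's x, y, z axes.
In Python, from rig import status, get_image, env gives the robot as it stands.
- The arm moves only by the shell command python3 -m handwheel 'ROWS' [FORCE]. ROWS is text: rows parted by semicolons, each of 7 numbers parted by spaces: the shift along the world's x, y, z in cm, then the turn, a rotation vector about the world's x, y, z in degrees, then the opening, from 0 (shut) to 1 (fully open). In form: dx dy dz wx wy wz gripper; .... A call has 1 to 8 rows; each row is the pose to reach, as a shift and turn from the pose commanded when the call began; what a row does not reach only later rows make up. A row lasts 1/12 s, in which the tool goes at most 41.7 mm and 7.16 degrees, less where a joint would pass 70% of its speed; a pose out of reach is approached as far as the arm can. A call with a gripper value outside its range is refused whole. The fingers move at their own pace and stop on an object; FORCE is the grip in N (left out, the last holds). Time passes only in rows, so rows that repeat a pose let the fingers close. It gives the time, the measured TCP pose, the force, the opening and the grip force at its end, in the units of the state.
- status.observe(): the state, without advancing time (a new reading comes with each control period).
- get_image(name): name is "scene" or "top" or "wrist"; returns a dict with "color" (400x640x3 uint8, red, green, blue), "vertical_fov" (degrees; the focal length in pixels is half the picture's height over the tangent of half this angle, whatever the lens; pixels are square), "cx", "cy" (the principal point, pixels), "k1" (the pictures are not rectified: a ray, as slopes to the right and down, at radius r is drawn at 1 + k1 r^2 times it, then the intrinsics apply), "xyz" and "orientation" of the camera in the world. Camera axes: x right, y down, z forward; pixel columns grow to the right and rows downward; lengths in m; the calibration is good to about 2 mm. A picture is of the moment at which its call begins. There is no depth.
- env.close_job(): hands the job in; it is judged then, once.
The state is a dict: "time_s": time; "q": joint angles; "qvel": joint speeds; "joint_efforts": joint torques, N m; "position": TCP position; "tool_rot": TCP orientation; "ft_force": force on the tool from outside, world axes, zero at the start; "wrist_torque": the same for the moment, N m; "grip_width": finger opening in m; "gripper_force": force on a finger pad.
Only numpy, scipy, OpenCV 4.12 (cv2) and the standard library are available. Lean on these libraries where they do the work, as an engineer would, in place of code of your own. Each camera call takes 0.05 s, during which the arm holds its last target. There are 200 camera calls.

## Working session

There is one attempt and no reset: what is moved stays moved. The work goes in short steps, Python scripts to look and compute and a shell command to move; the robot and the scene stay as the last step left them, time stands still between calls to the robot, and variables do not carry over. Pictures are saved under pics/ and viewed, at most 10 in all, crops included, and the job is handed in when it is done.

```bash
mkdir -p pics; ls; python3 - <<'E'
from rig import status,get_image,env
import cv2,numpy as np
for n in("scene","top"):
    d=get_image(n);cv2.imwrite(f"pics/{n}0.png",d["color"][:,:,::-1])
    print({k:(np.round(v,4).tolist() if k!="color" else 0) for k,v in d.items()})
print(env.tcp_to_grasp,status.observe()["time_s"])
E
```

```text
pics
{'color': 0, 'vertical_fov': 53.691, 'cx': 318.8266, 'cy': 200.795, 'k1': -0.1016, 'xyz': [-0.0067, 0.7701, 0.7457], 'orientation': [[-0.8219, -0.3276, 0.4659], [-0.5695, 0.4887, -0.661], [-0.0111, -0.8086, -0.5882]]}
{'color': 0, 'vertical_fov': 52.0409, 'cx': 320.3218, 'cy': 203.1623, 'k1': -0.1076, 'xyz': [0.345, 0.0341, 1.2641], 'orientation': [[0.0197, -0.9909, 0.1332], [-0.9998, -0.0202, -0.0024], [0.005, -0.1331, -0.9911]]}
0.0187 0.1
```

View pics/top0.png

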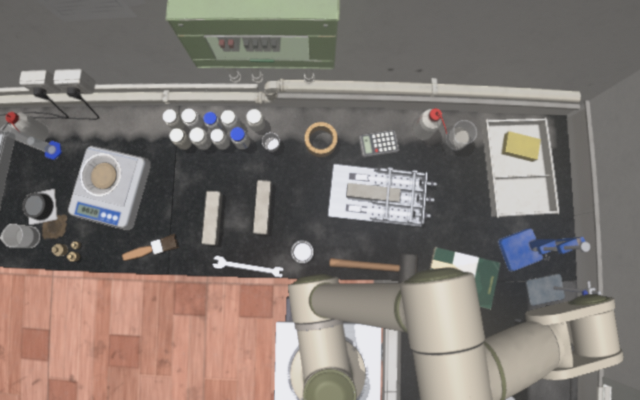

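View pics/scene0.png

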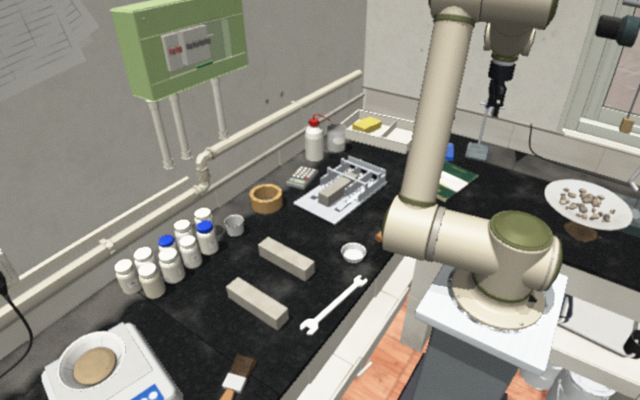

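The top view shows the two bench bars at about (211,218) and (262,207). The rack is near (380,194) with its entry on the left (rack x runs to image right, roughly world -y), and the middle bar is at about (375,192). The scene view agrees. Next I measure with masks and rays.

```bash
cat > h.py <<'E'
from rig import status,get_image,env
import cv2,numpy as np
def K(d):
    f=200/np.tan(np.radians(d["vertical_fov"])/2)
    return np.array([[f,0,d["cx"]],[0,f,d["cy"]],[0,0,1.]])
def cast(d,px,z):
    p=cv2.undistortPoints(np.array(px,float).reshape(-1,1,2),K(d),np.array([d["k1"],0,0,0.])).reshape(-1,2)
    r=np.c_[p,np.ones(len(p))]@np.array(d["orientation"]).T
    o=np.array(d["xyz"]); return o+r*((z-o[2])/r[:,2])[:,None]
def proj(d,P):
    R=np.array(d["orientation"]);c=(np.array(P,float).reshape(-1,3)-d["xyz"])@R
    return cv2.projectPoints(c,np.zeros(3),np.zeros(3),K(d),np.array([d["k1"],0,0,0.]))[0].reshape(-1,2)
def rect(pts):
    (c,s,a)=cv2.minAreaRect((np.array(pts)[:,:2]*1000).astype(np.float32)); return np.round(c,1),np.round(s,1),round(a,1)
E
python3 - <<'E'
from h import *
d=get_image("top");im=d["color"]
g=cv2.cvtColor(im,cv2.COLOR_RGB2GRAY);hsv=cv2.cvtColor(im,cv2.COLOR_RGB2HSV)
for nm,(x0,y0,x1,y1),z in(("A",(195,180,228,252),.04),("B",(246,170,278,242),.04),("rack",(322,155,445,235),.012)):
    m=np.zeros_like(g);m[y0:y1,x0:x1]=(g[y0:y1,x0:x1]>100)
    c=max(cv2.findContours(m,0,2)[0],key=cv2.contourArea)
    print(nm,cv2.boundingRect(c),rect(cast(d,c.reshape(-1,2),z)))
crop=cv2.resize(im[155:235,320:445],None,fx=6,fy=6,interpolation=2);cv2.imwrite("pics/rk.png",crop[:,:,::-1])
E
```

```text
A (201, 191, 19, 54) (array([459.7, 362.2]), array([ 45. , 162.7]), 87.7)
B (253, 180, 18, 54) (array([496.1, 208.2]), array([ 43.9, 162.8]), 87.6)
rack (328, 163, 109, 63) (array([ 546. , -161.6]), array([331.4, 176.4]), 85.8)
```

View pics/rk.png

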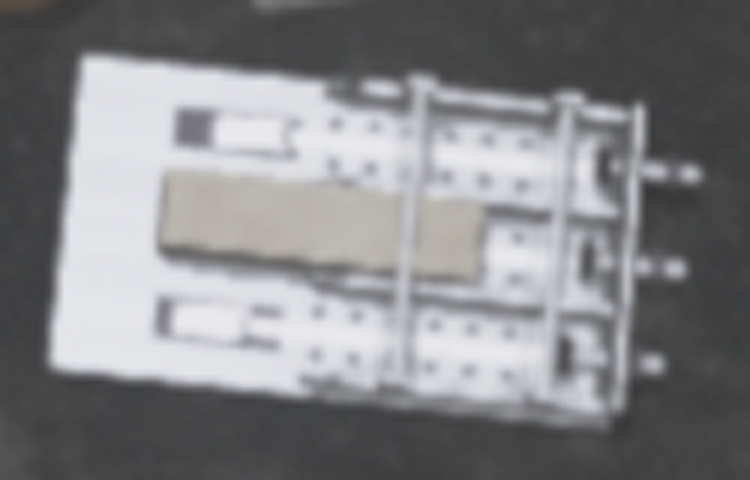

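The crop shows the plate's left corners at (80,55) and (50,370), with the middle bar's tail edge at (163,175)–(160,250). The pads are at about x=600, 585 and 565, and the catches of the outer lanes are up. Next I compute the rack frame.

```bash
python3 - <<'E'
from h import *
d=get_image("top")
f=lambda L,z: cast(d,np.array(L)/6+[320-.4,155-.4],z)[:,:2]*1000
P=f([(80,55),(50,370),(608,425)],.012); print("corners",P.round(1))
bar=f([(163,172),(160,250),(480,280),(487,203)],.052);print("bar1",bar.round(1),rect(bar))
pads=f([(604,172),(587,257),(566,355)],.032);print("padc",pads.round(1))
c=f([(210,130),(170,320),(283,138),(245,325)],.012);print("catch hinge/tip",c.round(1))
u=(P[2]-P[1]);u/=np.linalg.norm(u);v=P[0]-P[1];print("x dir",np.degrees(np.arctan2(u[1],u[0])),"y dir",np.degrees(np.arctan2(v[1],v[0])),np.linalg.norm(P[2]-P[1]),np.linalg.norm(v))
s=status.observe();print(np.round(s["tool_rot"],3).tolist(),s["position"],s["ft_force"],s["time_s"])
E
```

```text
corners [[ 638.3   -5.9]
 [ 473.1    6.9]
 [ 450.2 -280.7]]
bar1 [[ 569.8  -47.1]
 [ 530.2  -46.1]
 [ 518.4 -206.6]
 [ 557.6 -210.5]] (array([ 543956.7, -127317.4]), array([163787. ,  39546.6]), 85.7)
padc [[ 578.6 -275.3]
 [ 534.3 -265.8]
 [ 483.7 -254.5]]
catch hinge/tip [[ 599.9  -74. ]
 [ 500.1  -54.2]
 [ 596.5 -112.1]
 [ 498.3  -92.9]]
x dir -94.54696347565529 y dir -4.4338783068025585 288.54925381034946 165.7294546191213
[[0.926, 0.377, -0.0], [0.377, -0.926, 0.001], [0.0, -0.001, -1.0]] [ 0.20745663 -0.50919184  0.23096855] [-0.27516508  0.11391132  0.05026577] 0.2
```

```bash
python3 -m handwheel '34.7 49.7 0 0 0 63.5 0;34.7 49.7 0 0 0 63.5 0;34.7 49.7 0 0 0 63.5 0;34.7 49.7 0 0 0 63.5 0;34.7 49.7 0 0 0 63.5 0;34.7 49.7 0 0 0 63.5 0;34.7 49.7 0 0 0 63.5 0;34.7 49.7 0 0 0 63.5 0' 100
```

```text
time_s: 0.87
position: [0.399, -0.2341, 0.2314]
tool_rot: [[0.177, 0.984, 0.0], [0.984, -0.177, -0.0], [-0.0, 0.0, -1.0]]
ft_force: [0.6, -1.1, 0.1]
grip_width: -0.0002
gripper_force: 0.0
```

```bash
python3 -m handwheel '15.5 22.2 0 0 0 5.8 0;15.5 22.2 0 0 0 5.8 0;15.5 22.2 0 0 0 5.8 0;15.5 22.2 0 0 0 5.8 0;15.5 22.2 0 0 0 5.8 0;15.5 22.2 0 0 0 5.8 0;15.5 22.2 0 0 0 5.8 0;15.5 22.2 0 0 0 5.8 0'; python3 - <<'E'
from h import *
d=get_image("wrist");cv2.imwrite("pics/w1.png",d["color"][:,:,::-1])
print(d["xyz"],np.round(d["orientation"],3).tolist())
o=np.array([543.8,-144,12.]);u=np.array([-.0767,-.997,0]);v=np.array([.997,-.0767,0])
for n,a,b,z in(("cornerL",-145,-82,0),("cornerR",-145,82,0),("m0",-17,-50,0),("m1",-17,0,0),("m2",-17,50,0)): print(n,proj(d,(o+a*u+b*v)/1000).round(0))
E
```

```text
time_s: 1.53
position: [0.5548, -0.0105, 0.2307]
tool_rot: [[0.078, 0.997, -0.0], [0.997, -0.078, 0.001], [0.001, -0.0, -1.0]]
ft_force: [-0.7, -0.0, 0.3]
grip_width: -0.0003
gripper_force: 0.0
[0.55945571 0.05955301 0.37262002] [[0.997, -0.074, -0.024], [-0.078, -0.957, -0.279], [-0.002, 0.279, -0.96]]
cornerL [[246. 160.]]
cornerR [[397. 160.]]
m0 [[280. 267.]]
m1 [[322. 267.]]
m2 [[363. 267.]]
```

View pics/w1.png

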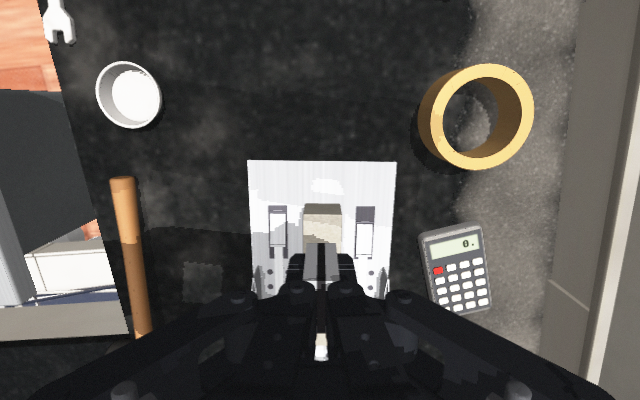

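The wrist view shows the plate corners at (247,160) and (397,160), within 1 px of my prediction, so the rack frame is good. The middle bar's tail is at about (322,206), centred. Next I go down behind it.

```bash
python3 -m handwheel '0 0 -20 0 0 0 0;0 0 -20 0 0 0 0;0 0 -20 0 0 0 0;0 0 -20 0 0 0 0;0 0 -20 0 0 0 0;-0.07 -0.8 -20 0 0 0 0;-0.11 -1.2 -20 0 0 0 0;-0.14 -1.6 -20 0 0 0 0'; python3 -m handwheel '-0.03 -0.4 0 0 0 0 0;-0.06 -0.8 0 0 0 0 0;-0.09 -1.2 0 0 0 0 0;-0.12 -1.6 0 0 0 0 0;-0.15 -2 0 0 0 0 0;-0.18 -2.4 0 0 0 0 0;-0.21 -2.8 0 0 0 0 0;-0.21 -2.8 0 0 0 0 0'
```

```text
time_s: 2.25
position: [0.5528, -0.0317, 0.0335]
tool_rot: [[0.084, 0.996, 0.003], [0.996, -0.084, -0.001], [-0.001, 0.003, -1.0]]
ft_force: [0.4, -0.1, 0.1]
grip_width: 0.0005
gripper_force: 0.0
time_s: 2.92
position: [0.5506, -0.0585, 0.0332]
tool_rot: [[0.083, 0.997, 0.003], [0.997, -0.083, -0.0], [-0.0, 0.003, -1.0]]
ft_force: [0.0, 0.1, -0.1]
grip_width: -0.0003
gripper_force: 0.5
```

```bash
python3 - <<'E'
from h import *
d=get_image("top");im=d["color"][150:240,310:450]
cv2.imwrite("pics/t2.png",cv2.resize(im,None,fx=5,fy=5,interpolation=2)[:,:,::-1])
E
```

```text
(no output)
```

View pics/t2.png

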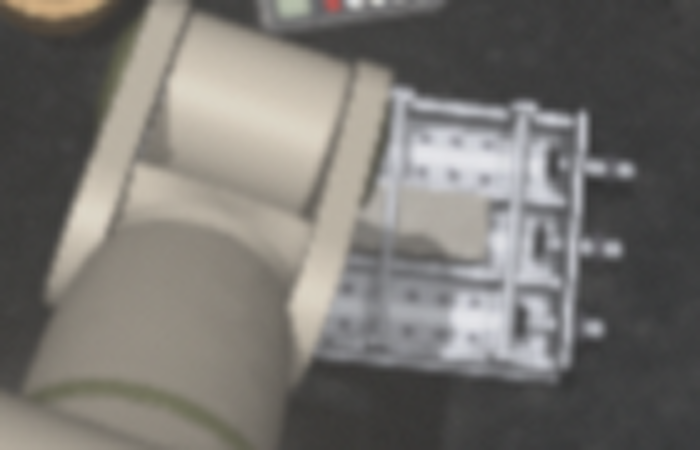

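The bar nose has moved from about px 400 to 408 (20 mm), and the pad is at about px 418, so the bar is sliding. I carry on more slowly.

```bash
python3 -m handwheel '-0.03 -0.3 0 0 0 0 0;-0.05 -0.6 0 0 0 0 0;-0.07 -0.9 0 0 0 0 0;-0.09 -1.2 0 0 0 0 0;-0.12 -1.5 0 0 0 0 0;-0.14 -1.8 0 0 0 0 0;-0.16 -2.0 0 0 0 0 0;-0.16 -2.1 0 0 0 0 0'; python3 -m handwheel '-0.01 -0.1 0 0 0 0 0;-0.02 -0.2 0 0 0 0 0;-0.02 -0.3 0 0 0 0 0;-0.03 -0.3 0 0 0 0 0'
```

```text
time_s: 3.63
position: [0.5485, -0.0786, 0.0322]
tool_rot: [[0.083, 0.997, 0.001], [0.997, -0.083, 0.001], [0.001, 0.001, -1.0]]
ft_force: [0.5, 6.8, 6.1]
grip_width: 0.0001
gripper_force: 3.6
time_s: 3.97
position: [0.5483, -0.0816, 0.0322]
tool_rot: [[0.083, 0.997, 0.001], [0.997, -0.083, 0.001], [0.001, 0.001, -1.0]]
ft_force: [0.5, 5.8, 5.5]
grip_width: -0.0001
gripper_force: 3.1
```

```bash
for i in 1 2 3; do :; done; python3 -m handwheel '-0.01 -0.1 0 0 0 0 0;-0.02 -0.2 0 0 0 0 0;-0.02 -0.2 0 0 0 0 0' | sed -n '2p;4p'; python3 -m handwheel '-0.01 -0.1 0 0 0 0 0;-0.02 -0.2 0 0 0 0 0;-0.02 -0.2 0 0 0 0 0'| sed -n '2p;4p'; python3 -m handwheel '-0.01 -0.1 0 0 0 0 0;-0.02 -0.2 0 0 0 0 0;-0.02 -0.2 0 0 0 0 0'| sed -n '2p;4p'
```

```text
position: [0.548, -0.0836, 0.0322]
ft_force: [0.9, 5.7, 4.8]
position: [0.5478, -0.0856, 0.0321]
ft_force: [0.4, 5.8, 5.0]
position: [0.5475, -0.0876, 0.0321]
ft_force: [0.7, 6.6, 5.1]
```

```bash
python3 -m handwheel '-0.01 -0.1 0 0 0 0 0;-0.01 -0.1 0 0 0 0 0' | sed -n '2p;4p'; python3 -m handwheel '-0.01 -0.1 0 0 0 0 0;-0.01 -0.1 0 0 0 0 0'| sed -n '2p;4p'; python3 -m handwheel '-0.01 -0.1 0 0 0 0 0;-0.01 -0.1 0 0 0 0 0'| sed -n '2p;4p'
```

```text
position: [0.5474, -0.0886, 0.0321]
ft_force: [0.5, 6.1, 4.9]
position: [0.5473, -0.0895, 0.0321]
ft_force: [0.1, 5.8, 4.8]
position: [0.5472, -0.0905, 0.0321]
ft_force: [-0.1, 5.7, 5.6]
```

```bash
python3 -m handwheel '-0.01 -0.1 0 0 0 0 0;-0.02 -0.2 0 0 0 0 0' | sed -n '2p;4p'; python3 -m handwheel '-0.01 -0.1 0 0 0 0 0;-0.02 -0.2 0 0 0 0 0'| sed -n '2p;4p'; python3 -m handwheel '0 -0.1 0 0 0 0 0;0 -0.1 0 0 0 0 0'| sed -n '2p;4p'
```

```text
position: [0.547, -0.0924, 0.0321]
ft_force: [0.0, 6.3, 4.5]
position: [0.5468, -0.094, 0.0321]
ft_force: [0.7, 10.2, 5.2]
position: [0.5468, -0.0949, 0.0321]
ft_force: [0.2, 9.4, 5.9]
```

```bash
python3 -m handwheel '-0.01 -0.1 0 0 0 0 0;-0.01 -0.1 0 0 0 0 0' | sed -n '2p;4p'; python3 -m handwheel '-0.01 -0.1 0 0 0 0 0;-0.01 -0.1 0 0 0 0 0'| sed -n '2p;4p'
```

```text
position: [0.5467, -0.0957, 0.0321]
ft_force: [0.4, 10.4, 5.5]
position: [0.5466, -0.0966, 0.0321]
ft_force: [0.4, 12.6, 6.5]
```

The force rise above sliding friction implies about 3.5 mm of squeeze. I back off, lift and look at the catch.

```bash
python3 -m handwheel '0.2 3 0 0 0 0 0;0.6 8.4 4 0 0 0 0;0.6 8.4 8 0 0 0 0;0.6 8.4 12 0 0 0 0.5;0.6 8.4 16 0 0 0 1;0.6 8.4 19 0 0 0 1;0.6 8.4 20 0 0 0 1'; python3 - <<'E'
from h import *
d=get_image("wrist");cv2.imwrite("pics/w2.png",cv2.resize(d["color"][140:320,220:430],None,fx=3,fy=3)[:,:,::-1])
E
```

```text
time_s: 6.63
position: [0.5539, -0.0144, 0.2384]
tool_rot: [[0.082, 0.997, 0.011], [0.997, -0.082, -0.003], [-0.002, 0.011, -1.0]]
ft_force: [0.3, -0.1, 0.5]
grip_width: 0.0486
gripper_force: 0.0
```

View pics/w2.png

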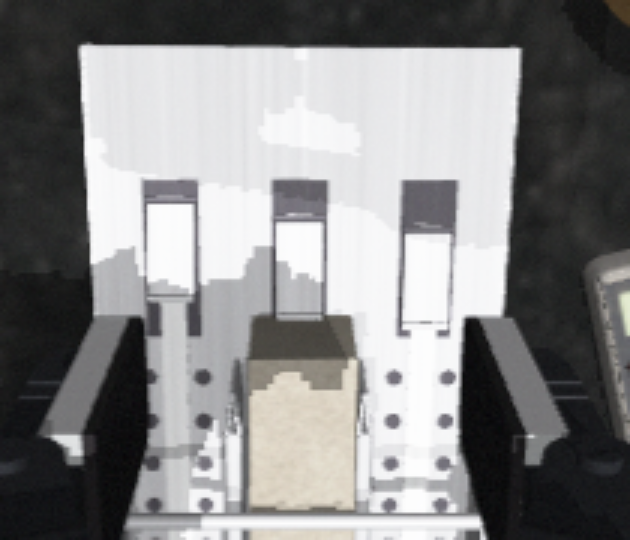

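The middle catch is fully visible behind the tail, tip at about (300,317), and stands up like the two others. Going by the catch positions, the lane 0 pad is about 7 mm nearer and the lane 2 pad about 5 mm deeper. Next is the right-hand bench bar.

```bash
python3 -m handwheel '-2 4 0 0 0 7 1;-4 8 0 0 0 14 1;-5.8 12 0 0 0 21 1;-5.8 16 0 0 0 28 1;-5.8 20 0 0 0 35 1;-5.8 22.5 -2 0 0 42 1;-5.8 22.5 -5 0 0 49 1;-5.8 22.5 -8 0 0 56 1'; python3 -m handwheel '0 0 -3 0 0 7 1;0 0 -5 0 0 14 1;0 0 -5 0 0 21 1;0 0 -5 0 0 28 1;0 0 -5 0 0 36 1;0 0 -5 0 0 36 1;0 0 -5 0 0 36 1'; python3 - <<'E'
from h import *
d=get_image("wrist");cv2.imwrite("pics/w3.png",d["color"][:,:,::-1])
E
```

```text
time_s: 7.35
position: [0.494, 0.2123, 0.1502]
tool_rot: [[-0.786, 0.619, 0.001], [0.619, 0.786, -0.0], [-0.001, 0.001, -1.0]]
ft_force: [0.4, -0.1, 0.0]
grip_width: 0.0853
gripper_force: 0.0
time_s: 7.93
position: [0.4942, 0.2106, 0.101]
tool_rot: [[-0.999, 0.05, -0.001], [0.05, 0.999, -0.0], [0.001, -0.0, -1.0]]
ft_force: [-1.1, -0.6, 0.5]
grip_width: 0.0856
gripper_force: 0.0
```

View pics/w3.png

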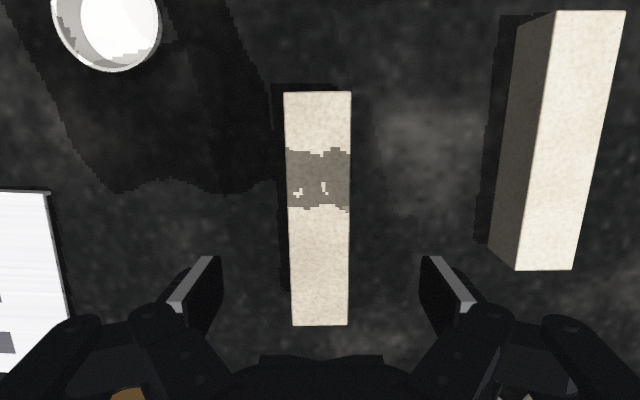

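The bar is midway between the fingers, with its ends at rows 92 and 325. Casting those onto its top plane gives its centre.

```bash
python3 - <<'E'
from h import *
d=get_image("wrist")
p=cast(d,[(283.5,92),(351,91.5),(348,324.5),(292,325.5)],.04)*1000
print(p.round(1),rect(p/1000),p.mean(0));q=cast(d,[(557,10),(626,10.5),(572,270),(515,270)],.04)*1000;print(q.round(1),q.mean(0),rect(q/1000))
E
```

```text
[[414.5 192.3  40. ]
 [416.2 231.4  40. ]
 [573.7 225.2  40. ]
 [572.6 185.4  40. ]] (array([494.4, 208.8]), array([ 39.9, 158.2]), 87.5) [494.26429344 208.58848028  40.        ]
[[378.8 345.8  40. ]
 [380.5 384.5  40. ]
 [538.9 378.8  40. ]
 [536.7 339.6  40. ]] [458.74682127 362.16465176  40.        ] (array([458.9, 362.3]), array([ 39.3, 158.6]), 87.7)
```

```bash
python3 -m handwheel '0 -0.2 -3.5 0 0 0.4 1;0 -0.2 -7 0 0 0.4 1;0 -0.2 -8.6 0 0 0.4 1;0 -0.2 -9.1 0 0 0.4 1;0 -0.2 -9.1 0 0 0.4 1;0 -0.2 -9.1 0 0 0.4 0.4;0 -0.2 -9.1 0 0 0.4 0.2;0 -0.2 -9.1 0 0 0.4 0.2' 60; python3 -m handwheel '0 0 0 0 0 0 0.2;0 0 0 0 0 0 0.2;0 0 0 0 0 0 0.2;0 0 1 0 0 0 0.2;0 0 4 0 0 0 0.2;0 0 8 0 0 0 0.2;0 0 11 0 0 0 0.2;0 0 11 0 0 0 0.2'
```

```text
time_s: 8.7
position: [0.4951, 0.2091, 0.0116]
tool_rot: [[-0.999, 0.041, 0.002], [0.041, 0.999, 0.0], [-0.002, 0.001, -1.0]]
ft_force: [-0.1, 0.1, -0.2]
grip_width: 0.0516
gripper_force: 0.0
time_s: 9.37
position: [0.4966, 0.2096, 0.1265]
tool_rot: [[-0.999, 0.041, 0.01], [0.041, 0.999, 0.002], [-0.01, 0.002, -1.0]]
ft_force: [1.5, 0.9, -4.9]
grip_width: 0.0391
gripper_force: 63.1
```

```bash
python3 -m handwheel '1 -3 0 0 0 -7 0.2;2 -6 0 0 0 -14 0.2;4 -9.5 0 0 0 -21 0.2;5.5 -13 0 0 0 -28 0.2;7 -16.5 0 0 0 -35 0.2;8.5 -20 0 0 0 -42 0.2;9.5 -23 0 0 0 -49 0.2;10.5 -25.3 0 0 0 -56 0.2'; python3 -m handwheel '0 0 0 0 0 -7 0.2;0 0 0 0 0 -14 0.2;0 0 0 0 0 -21 0.2;0 0 0 0 0 -28 0.2;0 0 0 0 0 -36 0.2;0 0 -2 0 0 -36 0.2;0 0 -4 0 0 -36 0.2;0 0 -4 0 0 -36 0.2'; python3 - <<'E'
from h import *
s=status.observe();R=s["tool_rot"];print(np.degrees(np.arctan2(R[1][1],R[0][1])))
d=get_image("wrist");cv2.imwrite("pics/w4.png",d["color"][:,:,::-1])
E
```

```text
time_s: 10.03
position: [0.599, -0.0466, 0.1189]
tool_rot: [[-0.518, 0.855, -0.003], [0.855, 0.518, 0.0], [0.002, -0.002, -1.0]]
ft_force: [0.3, 0.1, -5.2]
grip_width: 0.0393
gripper_force: 63.2
time_s: 10.7
position: [0.5965, -0.0433, 0.0756]
tool_rot: [[0.076, 0.997, -0.009], [0.997, -0.076, 0.003], [0.002, -0.01, -1.0]]
ft_force: [-1.2, -0.1, -7.3]
grip_width: 0.0392
gripper_force: 63.1
-4.351296583858306
```

View pics/w4.png

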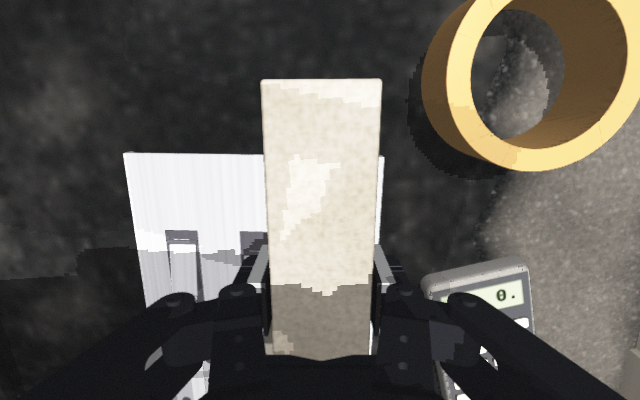

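The bar is held straight. The plate corners show at (124,153) and (383,157). The measured x is 5 mm short of the command, so I check again.

```bash
python3 - <<'E'
from h import *
d=get_image("wrist");s=status.observe();print(s["position"],np.abs(s["qvel"]).max())
c=cast(d,[(124,153),(383,157)],.012)*1000;print(c.round(1))
b=cast(d,[(261,79),(381.5,79)],s["position"][2]-.0105+.04)*1000;print(b.round(1))
u=np.array([-.0767,-.997]);v=np.array([.997,-.0767]);m=(c[0]+c[1])[:2]/2
print("lateral of tail mid",(b.mean(0)[:2]-m)@v,"along",(b.mean(0)[:2]-m)@u, "TCP",(s["position"][:2]*1000-m)@v)
E
```

```text
[ 0.5987016  -0.04383533  0.07950487] 2.184304820152024
[[475.5   6.5  12. ]
 [637.6  -8.2  12. ]]
[[583.9  35.4 109. ]
 [621.6  32.5 109. ]]
lateral of tail mid 43.378204258989584 along -38.26034487539438 TCP 45.31762607096037
```

```bash
python3 -m handwheel '0 0 0 0 0 0 0.2;0 0 0 0 0 0 0.2;0 0 0 0 0 0 0.2;0 0 0 0 0 0 0.2'; python3 - <<'E'
from h import *
d=get_image("wrist");s=status.observe();im=d["color"];g=cv2.cvtColor(im,6+1)
p=s["position"]*1000;print(p,np.abs(s["qvel"]).max())
r=p[:2]-[544.1,-144];u=np.array([-.0767,-.997]);v=np.array([.997,-.0767]);print("rack",r@u,r@v)
e=lambda row,a,b:a+np.abs(np.diff(g[row,a:b].astype(int))).argmax()+1
L=[(e(r,100,180),r) for r in(180,200)];b=[(e(90,230,290),90),(e(90,360,410),90)];print(L,b)
c=cast(d,L,.012)*1000-[544.1,-144,0];b=cast(d,b,p[2]/1000+.0295)*1000-[544.1,-144,0]
print("left edge y",c[:,:2]@v,"bar edges y",b[:,:2]@v)
E
```

```text
time_s: 11.13
position: [0.5996, -0.0441, 0.081]
tool_rot: [[0.076, 0.997, 0.001], [0.997, -0.076, -0.0], [-0.0, 0.001, -1.0]]
ft_force: [1.0, -0.4, -5.7]
grip_width: 0.0395
gripper_force: 63.2
[599.54966012 -44.07409817  80.86877182] 0.14853909767882525
rack -103.87911305945686 47.61899446566335
[(np.int64(125), 180), (np.int64(128), 200)] [(np.int64(261), 90), (np.int64(382), 90)]
left edge y [-80.84535875 -81.05795392] bar edges y [27.36042509 66.20544413]
```

```bash
python3 -m handwheel '0.33 0 -2 0 0 0 0.2;0.33 0 -4 0 0 0 0.2;0.33 0 -5 0 0 0 0.2;0.33 0 -5.5 0 0 0 0.2;0.33 0 -5.5 0 0 0 0.2;0.33 0 -5.5 0 0 0 0.2'; python3 -m handwheel '-0.03 -0.4 0 0 0 0 0.2;-0.06 -0.8 0 0 0 0 0.2;-0.09 -1.2 0 0 0 0 0.2;-0.12 -1.6 0 0 0 0 0.2;-0.15 -2 0 0 0 0 0.2;-0.15 -2 0 0 0 0 0.2'
```

```text
time_s: 11.68
position: [0.6031, -0.0441, 0.0261]
tool_rot: [[0.076, 0.997, 0.001], [0.997, -0.076, -0.0], [-0.0, 0.001, -1.0]]
ft_force: [-0.3, 0.6, -5.3]
grip_width: 0.0391
gripper_force: 63.6
time_s: 12.18
position: [0.6012, -0.0651, 0.0255]
tool_rot: [[0.077, 0.997, 0.0], [0.997, -0.077, -0.0], [-0.0, 0.0, -1.0]]
ft_force: [-0.5, -1.2, -5.0]
grip_width: 0.0394
gripper_force: 63.6
```

```bash
python3 -m handwheel '-0.07 -0.3 0 0 0 0 0.2;-0.1 -0.7 0 0 0 0 0.2;-0.14 -1.1 0 0 0 0 0.2;-0.17 -1.5 0 0 0 0 0.2;-0.17 -1.5 0 0 0 0 0.2'; python3 -m handwheel '0 0 -0.15 0 0 0 0.2;0 0 -0.3 0 0 0 0.2;0 0 -0.3 0 0 0 0.2'
```

```text
time_s: 12.6
position: [0.5995, -0.08, 0.0253]
tool_rot: [[0.076, 0.997, 0.0], [0.997, -0.076, -0.0], [-0.0, 0.0, -1.0]]
ft_force: [-0.1, 0.4, -5.2]
grip_width: 0.0393
gripper_force: 63.5
time_s: 12.85
position: [0.5997, -0.0794, 0.0237]
tool_rot: [[0.075, 0.997, 0.001], [0.997, -0.075, -0.001], [-0.001, 0.001, -1.0]]
ft_force: [-4.9, -2.4, 6.4]
grip_width: 0.0391
gripper_force: 65.3
```

```bash
python3 -m handwheel '0 0 0 0 0 0 0.7;0 0 0 0 0 0 0.7;0 0 0 0 0 0 0.7;0 0 2 0 0 0 0.7;0 0 5.5 0 0 0 0.7;0.3 4 6 0 0 0 0;0.6 8 6 0 0 0 0;0.87 11.3 6 0 0 0 0'; python3 -m handwheel '0 0 0 0 0 0 0;0 0 -2 0 0 0 0;0 0 -4 0 0 0 0;0 0 -5.1 0 0 0 0;0 0 -5.1 0 0 0 0;0 0 -5.1 0 0 0 0;-0.06 -0.8 -5.1 0 0 0 0;-0.11 -1.4 -5.1 0 0 0 0'
```

```text
time_s: 13.52
position: [0.6085, 0.0359, 0.0833]
tool_rot: [[0.076, 0.997, 0.002], [0.997, -0.076, 0.0], [0.0, 0.002, -1.0]]
ft_force: [0.0, 0.2, -0.1]
grip_width: 0.0244
gripper_force: 0.0
time_s: 14.18
position: [0.6077, 0.0191, 0.0324]
tool_rot: [[0.075, 0.997, 0.002], [0.997, -0.075, -0.0], [-0.0, 0.002, -1.0]]
ft_force: [0.8, -0.2, 0.2]
grip_width: -0.0003
gripper_force: 0.0
```

```bash
python3 -m handwheel '-0.06 -0.3 0 0 0 0 0;-0.1 -0.7 0 0 0 0 0;-0.14 -1.1 0 0 0 0 0;-0.18 -1.6 0 0 0 0 0;-0.22 -2.1 0 0 0 0 0;-0.26 -2.6 0 0 0 0 0;-0.3 -3.1 0 0 0 0 0;-0.34 -3.6 0 0 0 0 0'; python3 -m handwheel '-0.04 -0.5 0 0 0 0 0;-0.08 -1 0 0 0 0 0;-0.12 -1.5 0 0 0 0 0;-0.15 -2 0 0 0 0 0;-0.19 -2.5 0 0 0 0 0;-0.23 -3 0 0 0 0 0;-0.27 -3.5 0 0 0 0 0;-0.31 -4 0 0 0 0 0'
```

```text
time_s: 14.85
position: [0.6038, -0.0157, 0.0317]
tool_rot: [[0.076, 0.997, 0.001], [0.997, -0.076, 0.001], [0.001, 0.001, -1.0]]
ft_force: [0.2, 5.3, 2.1]
grip_width: -0.0001
gripper_force: 2.5
time_s: 15.52
position: [0.6006, -0.0557, 0.0316]
tool_rot: [[0.076, 0.997, 0.0], [0.997, -0.076, 0.001], [0.001, 0.0, -1.0]]
ft_force: [0.7, 5.4, 2.4]
grip_width: 0.0
gripper_force: 2.5
```

```bash
python3 -m handwheel '-0.03 -0.4 0 0 0 0 0;-0.06 -0.8 0 0 0 0 0;-0.09 -1.2 0 0 0 0 0;-0.12 -1.6 0 0 0 0 0;-0.15 -2 0 0 0 0 0;-0.19 -2.4 0 0 0 0 0;-0.22 -2.8 0 0 0 0 0;-0.25 -3.2 0 0 0 0 0' | sed -n '2p;4p'; python3 -m handwheel '-0.02 -0.2 0 0 0 0 0;-0.03 -0.4 0 0 0 0 0;-0.04 -0.5 0 0 0 0 0;-0.05 -0.6 0 0 0 0 0'| sed -n '2p;4p'; python3 -m handwheel '-0.01 -0.1 0 0 0 0 0;-0.02 -0.2 0 0 0 0 0'| sed -n '2p;4p'; python3 -m handwheel '-0.01 -0.1 0 0 0 0 0;-0.02 -0.2 0 0 0 0 0'| sed -n '2p;4p'
```

```text
position: [0.5979, -0.0884, 0.0312]
ft_force: [0.4, 4.2, 0.2]
position: [0.5975, -0.0941, 0.0312]
ft_force: [-0.3, 2.9, -2.0]
position: [0.5973, -0.0961, 0.0312]
ft_force: [-0.7, 2.0, -1.8]
position: [0.5971, -0.0981, 0.0312]
ft_force: [0.0, 3.1, -0.8]
```

```bash
python3 -m handwheel '-0.01 -0.1 0 0 0 0 0;-0.02 -0.2 0 0 0 0 0'| sed -n '2p;4p'; python3 -m handwheel '-0.01 -0.1 0 0 0 0 0;-0.02 -0.2 0 0 0 0 0'| sed -n '2p;4p'; python3 -m handwheel '-0.01 -0.1 0 0 0 0 0;-0.01 -0.1 0 0 0 0 0'| sed -n '2p;4p'
```

```text
position: [0.5969, -0.1001, 0.0313]
ft_force: [-0.1, 2.2, -1.8]
position: [0.5968, -0.102, 0.0313]
ft_force: [0.6, 4.8, -2.2]
position: [0.5966, -0.1029, 0.0313]
ft_force: [-0.2, 4.3, -2.1]
```

```bash
python3 -m handwheel '-0.01 -0.1 0 0 0 0 0;-0.01 -0.1 0 0 0 0 0'| sed -n '2p;4p'; python3 -m handwheel '-0.01 -0.1 0 0 0 0 0;-0.01 -0.1 0 0 0 0 0'| sed -n '2p;4p'; python3 -m handwheel '0 -0.07 0 0 0 0 0;0 -0.07 0 0 0 0 0'| sed -n '2p;4p'
```

```text
position: [0.5966, -0.1037, 0.0313]
ft_force: [0.8, 4.9, -1.5]
position: [0.5964, -0.1045, 0.0312]
ft_force: [0.1, 6.2, -1.3]
position: [0.5964, -0.105, 0.0313]
ft_force: [0.1, 6.9, -1.9]
```

Pad force indicates about 3.4 mm squeeze. I retreat and fetch the last bar; all catches get checked together at the end.

```bash
python3 -m handwheel '0.15 2 0 0 0 0 0;0.3 4 1 0 0 0 0;0 7 5 0 0 0 1;-2 10.5 8 0 0 7 1;-3 14 11 0 0 14 1;-4 17.5 12 0 0 21 1;-5 21 12 0 0 28 1;-6 25 12 0 0 35 1'; python3 -m handwheel '-1.5 4 0 0 0 7 1;-3 8 0 0 0 14 1;-4.5 12 0 0 0 21 1;-6 16 0 0 0 28 1;-7.8 20 0 0 0 35 1;-7.8 21.7 -2 0 0 42 1;-7.8 21.7 -4 0 0 49 1;-7.8 21.7 -5 0 0 57 1'; python3 -m handwheel '0 0 0 0 0 0 1;0 0 0 0 0 0 1;0 0 0 0 0 0 1'; python3 - <<'E'
from h import *
s=status.observe();R=s["tool_rot"];print(np.degrees(np.arctan2(R[1][1],R[0][1])))
d=get_image("wrist");g=cv2.cvtColor(d["color"],7)
m=((g>95)*255).astype(np.uint8);m[330:]=0;m[:,:230]=0;m[:,400:]=0;m=cv2.morphologyEx(m,cv2.MORPH_OPEN,np.ones((5,5)))
c=max(cv2.findContours(m,0,2)[0],key=cv2.contourArea);print(cv2.boundingRect(c),rect(cast(d,c.reshape(-1,2),.04)))
E
```

```text
time_s: 18.52
position: [0.5393, 0.1355, 0.1535]
tool_rot: [[-0.514, 0.858, 0.005], [0.858, 0.514, -0.001], [-0.004, 0.004, -1.0]]
ft_force: [1.6, 0.9, -0.5]
grip_width: 0.0722
gripper_force: 0.0
time_s: 19.18
position: [0.4602, 0.3525, 0.0994]
tool_rot: [[-0.999, 0.047, -0.0], [0.047, 0.999, -0.001], [0.0, -0.001, -1.0]]
ft_force: [-0.7, -0.6, -0.2]
grip_width: 0.0854
gripper_force: 0.0
time_s: 19.43
position: [0.4619, 0.3515, 0.1022]
tool_rot: [[-0.998, 0.06, 0.002], [0.06, 0.998, 0.001], [-0.002, 0.001, -1.0]]
ft_force: [1.5, 0.2, 0.0]
grip_width: 0.0854
gripper_force: 0.0
86.57653167523628
(304, 83, 69, 237) (array([458.2, 362.6]), array([ 40. , 158.7]), 87.8)
```

```bash
python3 -m handwheel '-0.3 1.1 -1 0 0 1 1;-0.3 1.1 -4 0 0 1 1;-0.3 1.1 -7.5 0 0 1 1;-0.3 1.1 -8.8 0 0 1 1;-0.3 1.1 -9.15 0 0 1 1;-0.3 1.1 -9.15 0 0 1 0.4;-0.3 1.1 -9.15 0 0 1 0.2;-0.3 1.1 -9.15 0 0 1 0.2' 60; python3 -m handwheel '0 0 0 0 0 0 0.2;0 0 0 0 0 0 0.2;0 0 0 0 0 0 0.2;0 0 1 0 0 0 0.2;0 0 4 0 0 0 0.2;0 0 8 0 0 0 0.2;0 0 11 0 0 0 0.2;0 0 11 0 0 0 0.2'
```

```text
time_s: 20.15
position: [0.4587, 0.3633, 0.011]
tool_rot: [[-0.999, 0.038, 0.003], [0.038, 0.999, 0.001], [-0.002, 0.001, -1.0]]
ft_force: [-0.1, 0.3, 1.0]
grip_width: 0.0513
gripper_force: 0.0
time_s: 20.82
position: [0.46, 0.3639, 0.1262]
tool_rot: [[-0.999, 0.038, 0.01], [0.038, 0.999, 0.005], [-0.01, 0.005, -1.0]]
ft_force: [1.9, 1.0, -4.9]
grip_width: 0.0392
gripper_force: 62.8
```

```bash
python3 -m handwheel '0.5 -3 0 0 0 -7 0.2;0.8 -6 0 0 0 -14 0.2;1 -9 0 0 0 -21 0.2;1.5 -12 0 0 0 -28 0.2;2 -15 0 0 0 -35 0.2;2.5 -18 0 0 0 -42 0.2;3 -21 0 0 0 -49 0.2;3.3 -24 0 0 0 -56 0.2'; python3 -m handwheel '0.2 -3 0 0 0 -7 0.2;0.4 -6 0 0 0 -14 0.2;0.6 -9 0 0 0 -21 0.2;0.8 -12 0 0 0 -28 0.2;1 -14.5 0 0 0 -36.2 0.2;1 -15.2 -2 0 0 -36.2 0.2;1 -15.2 -4 0 0 -36.2 0.2;1 -15.2 -4 0 0 -36.2 0.2';python3 -m handwheel '0 0 0 0 0 0 0.2;0 0 0 0 0 0 0.2;0 0 0 0 0 0 0.2;0 0 0 0 0 0 0.2;0 0 0 0 0 0 0.2'; python3 - <<'E'
from h import *
d=get_image("wrist");s=status.observe();g=cv2.cvtColor(d["color"],7);R=s["tool_rot"]
p=s["position"]*1000;print(p,np.abs(s["qvel"]).max(),np.degrees(np.arctan2(R[1][1],R[0][1])))
r=p[:2]-[544.1,-144];u=np.array([-.0767,-.997]);v=np.array([.997,-.0767]);print("rack",r@u,r@v)
m=((g>95)*255).astype(np.uint8);m[240:]=0;m[:,:230]=0;m[:,400:]=0
e=lambda row,a,b:a+np.abs(np.diff(g[row,a:b].astype(int))).argmax()+1
for row in(90,110): 
  b=[(e(row,230,290),row),(e(row,360,410),row)];print(b,(cast(d,b,p[2]/1000+.0295)*1000-[544.1,-144,0])[:,:2]@v)
E
```

```text
time_s: 21.48
position: [0.4904, 0.1212, 0.119]
tool_rot: [[-0.522, 0.853, -0.002], [0.853, 0.522, -0.0], [0.001, -0.001, -1.0]]
ft_force: [0.5, 0.0, -5.1]
grip_width: 0.0391
gripper_force: 63.0
time_s: 22.15
position: [0.4984, -0.0293, 0.0762]
tool_rot: [[0.078, 0.997, -0.008], [0.997, -0.078, 0.002], [0.002, -0.008, -1.0]]
ft_force: [-1.3, 0.5, -6.3]
grip_width: 0.0392
gripper_force: 62.9
time_s: 22.57
position: [0.5012, -0.029, 0.0802]
tool_rot: [[0.076, 0.997, 0.001], [0.997, -0.076, -0.0], [-0.0, 0.001, -1.0]]
ft_force: [-0.8, 0.1, -5.1]
grip_width: 0.0393
gripper_force: 63.0
[501.13142946 -29.07191609  80.11400081] 0.20103338135140386 -4.353384703927292
rack -111.28761029558962 -51.654648866547326
[(np.int64(261), 90), (np.int64(382), 90)] [-71.90479123 -33.06950074]
[(np.int64(262), 110), (np.int64(381), 110)] [-71.8737255  -33.07913042]
```

```bash
python3 -m handwheel '0.24 0 -2 0 0 0 0.2;0.24 0 -4 0 0 0 0.2;0.24 0 -5 0 0 0 0.2;0.24 0 -5.5 0 0 0 0.2;0.24 0 -5.5 0 0 0 0.2;0.24 0 -5.5 0 0 0 0.2'; python3 -m handwheel '-0.03 -0.4 0 0 0 0 0.2;-0.06 -0.8 0 0 0 0 0.2;-0.09 -1.2 0 0 0 0 0.2;-0.12 -1.6 0 0 0 0 0.2;-0.15 -2 0 0 0 0 0.2;-0.18 -2.3 0 0 0 0 0.2;-0.21 -2.7 0 0 0 0 0.2;-0.21 -2.7 0 0 0 0 0.2'
```

```text
time_s: 23.12
position: [0.5037, -0.0293, 0.0251]
tool_rot: [[0.076, 0.997, 0.001], [0.997, -0.076, -0.0], [-0.0, 0.001, -1.0]]
ft_force: [0.3, 0.5, -4.4]
grip_width: 0.0393
gripper_force: 63.4
time_s: 23.78
position: [0.5013, -0.057, 0.0246]
tool_rot: [[0.077, 0.997, 0.0], [0.997, -0.077, -0.0], [-0.0, 0.0, -1.0]]
ft_force: [0.4, -0.4, -5.1]
grip_width: 0.0391
gripper_force: 63.4
```

```bash
python3 -m handwheel '-0.03 -0.3 0 0 0 0 0.2;-0.06 -0.7 0 0 0 0 0.2;-0.09 -1.1 0 0 0 0 0.2;-0.12 -1.5 0 0 0 0 0.2;-0.12 -1.5 0 0 0 0 0.2'; python3 -m handwheel '0 0 -0.12 0 0 0 0.2;0 0 -0.23 0 0 0 0.2;0 0 -0.23 0 0 0 0.2'
```

```text
time_s: 24.2
position: [0.5001, -0.0721, 0.0246]
tool_rot: [[0.077, 0.997, 0.0], [0.997, -0.077, -0.0], [-0.0, 0.0, -1.0]]
ft_force: [-0.2, -0.0, -5.0]
grip_width: 0.0394
gripper_force: 63.3
time_s: 24.45
position: [0.5003, -0.0717, 0.0232]
tool_rot: [[0.076, 0.997, 0.001], [0.997, -0.076, -0.001], [-0.001, 0.001, -1.0]]
ft_force: [-3.7, -2.4, 7.6]
grip_width: 0.0394
gripper_force: 65.0
```

```bash
python3 -m handwheel '0 0 0 0 0 0 0.7;0 0 0 0 0 0 0.7;0 0 0 0 0 0 0.7;0 0 2 0 0 0 0.7;0 0 5.5 0 0 0 0.7;0.3 4 6 0 0 0 0;0.6 8 6 0 0 0 0;0.87 11.3 6 0 0 0 0'; python3 -m handwheel '0 0 0 0 0 0 0;0 0 -2 0 0 0 0;0 0 -4 0 0 0 0;0 0 -5.1 0 0 0 0;0 0 -5.1 0 0 0 0;0 0 -5.1 0 0 0 0;-0.06 -0.8 -5.1 0 0 0 0;-0.11 -1.4 -5.1 0 0 0 0'; python3 -m handwheel '-0.04 -0.3 0 0 0 0 0;-0.07 -0.7 0 0 0 0 0;-0.1 -1.1 0 0 0 0 0;-0.14 -1.6 0 0 0 0 0;-0.18 -2.1 0 0 0 0 0;-0.22 -2.6 0 0 0 0 0;-0.25 -3.1 0 0 0 0 0;-0.29 -3.6 0 0 0 0 0'
```

```text
time_s: 25.12
position: [0.5089, 0.0435, 0.0831]
tool_rot: [[0.077, 0.997, 0.002], [0.997, -0.077, 0.0], [0.0, 0.002, -1.0]]
ft_force: [0.2, 0.0, -0.9]
grip_width: 0.024
gripper_force: 0.0
time_s: 25.78
position: [0.5082, 0.027, 0.0321]
tool_rot: [[0.076, 0.997, 0.002], [0.997, -0.076, -0.0], [-0.0, 0.002, -1.0]]
ft_force: [0.7, -0.3, -0.2]
grip_width: -0.0
gripper_force: 0.0
time_s: 26.45
position: [0.5048, -0.0082, 0.0315]
tool_rot: [[0.076, 0.997, 0.0], [0.997, -0.076, 0.001], [0.001, 0.0, -1.0]]
ft_force: [0.6, 5.5, 2.8]
grip_width: -0.0002
gripper_force: 2.6
```

```bash
python3 -m handwheel '-0.04 -0.5 0 0 0 0 0;-0.08 -1 0 0 0 0 0;-0.12 -1.5 0 0 0 0 0;-0.15 -2 0 0 0 0 0;-0.19 -2.5 0 0 0 0 0;-0.23 -3 0 0 0 0 0;-0.27 -3.5 0 0 0 0 0;-0.31 -4 0 0 0 0 0'| sed -n '2p;4p'; python3 -m handwheel '-0.03 -0.4 0 0 0 0 0;-0.06 -0.8 0 0 0 0 0;-0.09 -1.1 0 0 0 0 0;-0.11 -1.4 0 0 0 0 0;-0.13 -1.7 0 0 0 0 0;-0.15 -2 0 0 0 0 0'| sed -n '2p;4p'; python3 -m handwheel '-0.02 -0.2 0 0 0 0 0;-0.03 -0.4 0 0 0 0 0;-0.04 -0.5 0 0 0 0 0;-0.04 -0.5 0 0 0 0 0'| sed -n '2p;4p'; python3 -m handwheel '-0.01 -0.1 0 0 0 0 0;-0.02 -0.2 0 0 0 0 0'| sed -n '2p;4p'
```

```text
position: [0.5015, -0.0483, 0.0314]
ft_force: [0.8, 3.8, 0.0]
position: [0.5, -0.0685, 0.0311]
ft_force: [-0.1, 3.2, -1.8]
position: [0.4998, -0.0736, 0.0313]
ft_force: [-0.0, 0.1, -0.3]
position: [0.4996, -0.0751, 0.0313]
ft_force: [0.1, 3.8, -1.1]
```

```bash
python3 -m handwheel '-0.01 -0.1 0 0 0 0 0;-0.02 -0.2 0 0 0 0 0'| sed -n '2p;4p'; python3 -m handwheel '-0.01 -0.1 0 0 0 0 0;-0.02 -0.2 0 0 0 0 0'| sed -n '2p;4p'; python3 -m handwheel '-0.01 -0.1 0 0 0 0 0;-0.01 -0.1 0 0 0 0 0'| sed -n '2p;4p'; python3 -m handwheel '-0.01 -0.1 0 0 0 0 0;-0.01 -0.1 0 0 0 0 0'| sed -n '2p;4p'
```

```text
position: [0.4994, -0.0772, 0.0313]
ft_force: [0.1, 3.8, 0.5]
position: [0.4991, -0.0793, 0.0313]
ft_force: [-0.2, 4.1, 0.3]
position: [0.4991, -0.0804, 0.0313]
ft_force: [-0.0, 2.8, 0.2]
position: [0.499, -0.0813, 0.0313]
ft_force: [0.2, 4.1, 1.2]
```

```bash
python3 -m handwheel '-0.01 -0.1 0 0 0 0 0;-0.02 -0.2 0 0 0 0 0'| sed -n '2p;4p'; python3 -m handwheel '-0.01 -0.1 0 0 0 0 0;-0.02 -0.2 0 0 0 0 0'| sed -n '2p;4p'; python3 -m handwheel '-0.01 -0.1 0 0 0 0 0;-0.01 -0.1 0 0 0 0 0'| sed -n '2p;4p'; python3 -m handwheel '-0.01 -0.1 0 0 0 0 0;-0.01 -0.1 0 0 0 0 0'| sed -n '2p;4p'
```

```text
position: [0.4987, -0.0828, 0.0313]
ft_force: [0.6, 7.3, 2.3]
position: [0.4985, -0.0845, 0.0313]
ft_force: [0.9, 9.0, 2.0]
position: [0.4983, -0.0854, 0.0313]
ft_force: [1.2, 8.2, 1.5]
position: [0.4982, -0.0862, 0.0313]
ft_force: [1.0, 10.4, 2.9]
```

```bash
python3 -m handwheel '0.15 2 0 0 0 0 0;0.6 6 1 0 0 0 0;3 7 5 0 0 0 0;5.5 7.5 9 0 0 0 0.5;5.5 7.5 13 0 0 0 1;5.5 7.5 17 0 0 0 1;5.5 7.5 19 0 0 0 1;5.5 7.5 19 0 0 0 1'; python3 -m handwheel '0 0 0 0 0 0 1;0 0 0 0 0 0 1;0 0 0 0 0 0 1;0 0 0 0 0 0 1'; python3 - <<'E'
from h import *
d=get_image("wrist");cv2.imwrite("pics/w5.png",cv2.resize(d["color"][140:320,220:430],None,fx=3,fy=3)[:,:,::-1])
E
```

```text
time_s: 30.12
position: [0.5555, -0.0131, 0.2274]
tool_rot: [[0.076, 0.997, 0.011], [0.997, -0.076, -0.004], [-0.003, 0.012, -1.0]]
ft_force: [0.9, -2.1, 0.4]
grip_width: 0.0604
gripper_force: 0.0
time_s: 30.45
position: [0.553, -0.0124, 0.2199]
tool_rot: [[0.077, 0.997, -0.002], [0.997, -0.077, 0.0], [0.0, -0.003, -1.0]]
ft_force: [-0.7, 0.1, 0.6]
grip_width: 0.0852
gripper_force: 0.0
```

View pics/w5.png

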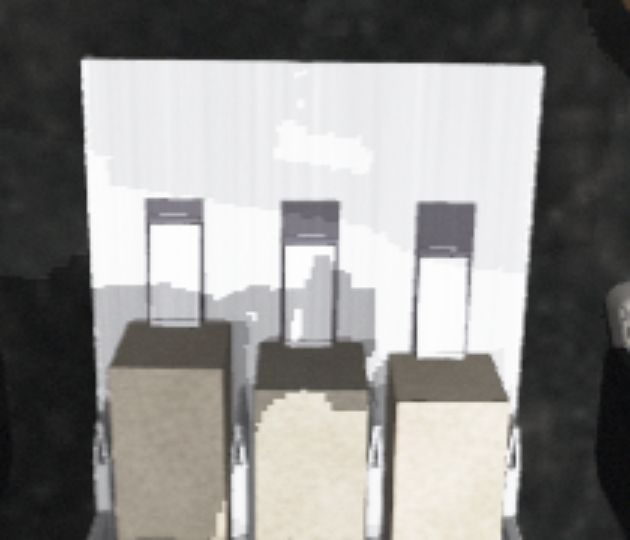

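All three bars sit in their lanes. The catch tips, at about (175,325), (311,345) and (443,357), overlap the bottom of each tail, so all three are up. I hand in.

```bash
python3 -c "
from rig import env
print(env.close_job())"
```

```text
the job is handed in; nothing more can be done
None
```

I slid all three bars home against their sprung pads and handed the job in at about 30 s of robot time; the last wrist picture shows all three catches up behind the tails, but the hand-in gave no verdict.

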